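# Clear the filter unit and show its filter plate

### The arm

A 6-joint arm with a two-finger parallel gripper is mounted at the origin on the work surface. World frame = base frame: x ahead of the robot, y to its left, z up, the work surface at z = 0. Lengths are in m, angles in rad, forces in N, time in s.
With the tool pointing down it reaches from about 0.25 to 0.725 m from the base axis. Payload 9.7 kg.
Tool frame: the origin (TCP) lies between the finger pads; the fingertips stand ctrl.tip_reach ahead of it and the grasp point (between the pads) lies 3 mm ahead of it (ctrl.tip_reach is the distance from the TCP to the fingertips, in m); z points along the fingers, y is the direction in which the jaws open and shut (so a half turn about z gives the same grasp; the last joint's range is limited). The gripper opens to 85 mm and grips with 20 to 120 N. Pads are 22 mm wide; open, the fingers measure 114 mm over their backs; the gripper's body (76 mm by 85 mm) begins 54 mm behind the grasp point. The pads swing forward as they close: fully open they stand 13 mm farther back than shut.
Start: joints at [-1.118, 0.087, 0.176, 1.66, 0, 1.571], TCP at [0.241, -0.495, 0.253] pointing down, gripper open.
Joint ranges: [-3.13, 3.13], [-0.85, 1.81], [-1.15, 1.24], [-2.2, 2.28], [-1.44, 1.52], [-3.14, 3.14]. Speed limits (rad/s): [2.22, 2.22, 2.57, 3.14, 3.14, 3.14].

### API

Orientations are given as a rotation vector (axis times angle).
In Python, from plant import ctrl gives the robot as it stands.
- The arm moves only by the tool play_rows, never from a script. Its argument "increments" is a list of rows, each an object with "offset": the shift along the tool's x, y, z in mm, a list of three; "dr": the turn, a rotation vector about the tool's x, y, z in rad, a list of three. A call has 1 to 8 rows; each row shifts and turns the pose as measured when the row begins, along the tool's axes as they then stand; what a row does not reach is not made up. A row lasts 1/12 s, in which the tool goes at most 41.7 mm and 7.16 degrees, less where a joint would pass 70% of its speed; a pose out of reach is approached as far as the arm can. A call with a gripper value outside its range is refused whole. "grip" is the opening, from -1 (shut) to 1 (fully open), set as the call begins (left out, the last holds). The fingers move at their own pace and stop on an object; "force" is the grip in N (left out, the last holds). Time passes only in rows, so rows that do not move let the fingers close. It gives the time, the measured TCP pose, the force and the opening at its end, in the units of the state.
- ctrl.get_obs(): the state, without advancing time (a new reading comes with each control period).
- ctrl.get_image(name): name is "scene" or "top" or "wrist"; returns (picture, depth): 420x560x3 uint8, red, green, blue; 420x560 float32, m along the optical axis (not along the pixel's ray), 0 where there is no reading.
- ctrl.camera_model(name): a dict with "K" (3x3 intrinsics, pixels), "rvec" (rotation vector, rad) and "tvec" (3), from world to camera coordinates, as OpenCV has them. Camera axes: x right, y down, z forward; pixel columns grow to the right and rows downward; lengths in m; the calibration is good to about 2 mm. A picture is of the moment at which its call begins: read the wrist's pose just before it. camera_model takes no time and is no camera call; for the wrist camera it gives the pose at the moment of the call.
- ctrl.close_job(): hands the job in, once; it reports no verdict.
Trained networks look in the newest picture that a camera, given by its name, has taken for a name from the list of things; names that differ only in an ending like _2 or _b are one class to them, and where a whole thing is asked for, a point or a joint stands for the part that bears it (a point fixed in the world has none). Each returns a list of dicts, best first, with "conf" (0 to 1); they miss things now and then, are a little off and sometimes report something else, mostly with a low value. They report only what shows in the picture. A call takes as long as a camera call.
- ctrl.silhouettes(camera, name): "region" (420x560 bool, what is visible of it).
- ctrl.pinpoint(camera, name): "position" ([x, y, z] in m, in world coordinates, good to about 4 mm: a listed point, or the origin of a listed thing).
The state is a dict: "t": time; "qpos": joint angles; "joint_vel": joint speeds; "tau": joint torques, N m; "ee_pos": TCP position; "eef_rot": TCP orientation; "ft_force": force on the tool from outside, world axes, zero at the start; "wrist_torque": the same for the moment, N m; "finger_gap": finger opening in m.
Only numpy, scipy, OpenCV 4.12 (cv2) and the standard library are available. Lean on these libraries where they do the work, as an engineer would, in place of code of your own. Each camera call takes 0.05 s, during which the arm holds its last target.

### The job

The amber bottle standing on the filter unit's flap is in the way: stand it in its own holder, the one of the three whose well is just big enough for it, keeping it upright. Then swing the flap open until it stands upright or leans back, pull the filter plate hidden beneath it straight up out of its slot by its tab, and show it over the middle of the steel drip tray, upright and at least 12 cm above the bench. Finish while still holding it there, with the flap left open and everything else left where it stands.

Things in the scene. Friction and masses are not known exactly. Their poses are not given: they have to be found in the camera images.
- bottle: Amber glass bottle with a white cap, 140 g (varies), standing upright on the filter unit's closed flap. 96 mm tall; body 48 mm diameter up to 44 mm, tapering to a 26 mm diameter neck at 56 mm; cap 34 mm diameter from 66 to 96 mm, best gripped there from above. Origin: centre of its underside; z up its axis.
- holder_small: Fixed grey block 80 x 80 x 40 mm tall with a 38 mm diameter round well 30 mm deep in the middle of its top (well floor 10 mm above the bench); the small amber bottle stands in it. The three holders stand in a row on the robot's left in any order. Origin: centre of its underside; z up.
- holder_medium: Fixed grey block 80 x 80 x 40 mm tall with a 54 mm diameter round well 30 mm deep in the middle of its top (well floor 10 mm above the bench), empty at the start: the home of the bottle from the flap. Origin: centre of its underside; z up.
- holder_large: Fixed grey block 80 x 80 x 40 mm tall with a 66 mm diameter round well 30 mm deep in the middle of its top, empty: too wide, not the bottle's home. Origin: centre of its underside; z up.
- housing: Filter unit: fixed white box, 160 (x) x 140 (y) x 100 mm tall, on the robot's right, walls 6 mm, gauge on the front (-x) face, top closed by the aluminium flap. Under the flap is a chamber 148 x 128 mm, 45 mm deep (floor 55 mm above the bench); in that floor lies a slot 94 mm (x) by 12 mm (y), 49 mm deep, its centre 10 mm in front (-x) of the box's centre, in which the filter plate stands. Origin: centre of its underside; x to the back (hinge side), y left, z up.
- flap (a joint): Angle of the flap, rad: 0 shut (level), 1.57 upright, stop at 1.9 leaning back. Flap 156 x 140 x 6 mm, 200 g, its top face 108 mm above the bench when shut, hinged along the back (+x) upper edge of the housing; it swings up and away from the robot. The hinge is stiff (about 0.16 N m of friction) and the flap stays where it is left.
- flap_pull (a point): Centre of the flap's pull: a black round bar 16 mm in diameter and 24 mm long lying across (along the housing's y, so the two flat ends can be pinched) on a 10 mm thick stem, near the flap's front edge; 28 mm above the flap's top face and 135 mm from the hinge along the flap (31 mm off the hinge's plane). The point moves with the flap; its y lies along the bar.
- flap_hinge (a point): Middle of the flap's hinge line, on the housing 75 mm behind its centre and 105 mm above the bench; the hinge runs along y.
- plate: Filter plate, an 8 mm thick (y) aluminium plate 90 mm wide (x) and 60 mm tall with a round paper filter on both faces and a pull tab 30 mm wide, 8 mm thick, rising 28 mm from the middle of its upper edge (88 mm tall overall), 130 g (varies). It stands upright under the shut flap in the housing's slot, its foot 6 mm and the top of its tab 94 mm above the bench, with 2 mm play all round; it lies in the housing's x-z plane. Origin: centre of its underside; z up towards the tab.
- tray: Fixed shallow steel drip tray, 140 (x) x 120 (y) x 18 mm, between the filter unit and the holders. Origin: centre of its underside.
- small_bottle: Bystander: small amber bottle with white cap, 32 mm diameter, 68 mm tall, standing in the small holder. Origin: centre of its underside.
- large_bottle: Bystander: large amber bottle with white cap, 58 mm diameter, 136 mm tall, standing at the back of the bench. Origin: centre of its underside.
- beaker: Bystander: glass beaker, 68 mm diameter, 85 mm tall, at the back of the bench. Origin: centre of its underside.
- jar: Bystander: small closed jar, 40 mm diameter, 45 mm tall, between the tray and the holders. Origin: centre of its underside.
- weight: Bystander: steel balance weight, 26 mm diameter, 40 mm tall with a knob, between the tray and the holders. Origin: centre of its underside.
- spatula: Bystander: steel weighing spatula, 165 mm long, a 6 mm thick rod with a flat 12 mm wide blade at one end, lying beyond the tray. Origin: under its middle.

How it is judged:
On the way, in this order (a step that is already met when the one before it is completed fails the run):
1. the bottle stands in its own holder, let go (horizontal distance between bottle and holder_medium below 0.008 m and z of bottle in the frame of holder_medium below 0.016 m and angle between bottle's own z axis and vertical below 0.15 rad and contact force between the fingers and bottle below 0.05 N), for 0.2 s.
2. the flap is open (value of joint flap above 1.3 rad), for 0.1 s.
3. the filter plate is drawn out clear of the unit in the gripper (contact force between the fingers and plate above 1 N and contact force between plate and housing below 0.1 N and contact force between plate and tray below 0.1 N and z of plate in the frame of housing above 0.07 m), for 0.1 s.
At the end, for the whole second after the job is handed in: Bottle released in the medium holder (8 mm of centre, foot below 16 mm, tilt under 0.15 rad), flap beyond 1.3 rad, plate held still in the fingers, touching neither unit nor tray, foot above 110 mm, within 40 mm of the tray centre, tilt under 0.3 rad (all of step 1 and contact force between the fingers and plate above 1 N and contact force between plate and housing below 0.1 N and contact force between plate and tray below 0.1 N and value of joint flap above 1.3 rad and horizontal distance between plate and tray below 0.04 m and height (world z) of plate above 0.11 m and angle between plate's own z axis and vertical below 0.3 rad and linear speed of plate below 0.05 m/s); the arm keeps its last pose, push and grip.
It fails at once if the bottle is tipped (over 0.6 rad) (angle between bottle's own z axis and vertical above 0.6 rad).
It fails at once if a bystander is moved by more than 30 mm (distance of any of small_bottle, large_bottle, beaker, jar, weight, spatula from where it was at the start of the episode above 0.03 m).
It also fails if it takes over 72 s, if anything falls off the work surface, if the arm or the gripper's body presses on something with over 40 N, if the wrist force passes 120 N, or if a joint passes its speed limit or range.

## Working session

There is one attempt and no reset: what is moved stays moved. The work goes in short steps, Python scripts to look and compute and a tool call to move; the robot and the scene stay as the last step left them, time stands still between calls to the robot, and variables do not carry over. Pictures are saved under pics/ and viewed, and the job is handed in when it is done.

Besides the shell and the picture viewer there is one more tool, called after "Emit:" as a command line: name --argument value ..., lists and objects as JSON in quotes. play_rows: Moves the arm, as the interface text tells. Its arguments: {"type":"object","properties":{"increments":{"type":"array"},"grip":{"type":"number"},"force":{"type":"number"}},"required":["increments"]}

```bash
ls -la; mkdir -p pics; cat > h.py <<'E'
import numpy as np, cv2
from plant import ctrl
from scipy.spatial.transform import Rotation as R
def snap(cam,fn):
    im,d=ctrl.get_image(cam); cv2.imwrite('pics/'+fn,im[:,:,::-1]); return im,d
def cloud(cam,d):
    m=ctrl.camera_model(cam);K=np.array(m['K']);Rm=R.from_rotvec(np.ravel(m['rvec'])).as_matrix();t=np.ravel(m['tvec'])
    v,u=np.mgrid[:d.shape[0],:d.shape[1]]
    p=np.stack([(u-K[0,2])/K[0,0]*d,(v-K[1,2])/K[1,1]*d,d],-1)
    w=(p-t)@Rm
    w[d<=0]=np.nan
    return w
E
python3 - <<'E'
from h import *
np.set_printoptions(precision=4,suppress=True)
o=ctrl.get_obs(); print(o, ctrl.tip_reach)
for c in ['scene','top']:
    im,d=snap(c,c+'0.png'); np.save(c+'0.npy',d)
    for n in ['bottle','holder_small','holder_medium','holder_large','housing','flap_pull','flap_hinge','tray','jar','weight','spatula','large_bottle','beaker','small_bottle']:
        r=ctrl.pinpoint(c,n); print(c,n,[(np.round(x['position'],4),round(x['conf'],2)) for x in r[:3]])
E
```

```text
total 12
drwxr-xr-x  3 agent agent 4096 Dec  7 13:46 .
drwxr-xr-x 23 root  root  4096 Dec  7 13:46 ..
drwxr-xr-x  2 agent agent 4096 Dec  7 13:46 pics
{'t': 0.0, 'qpos': array([-1.118 ,  0.0875,  0.1751,  1.6598, -0.    ,  1.5708]), 'joint_vel': array([-0.0002,  0.0013,  0.0002,  0.0006,  0.0022, -0.0001]), 'tau': array([  0.0012, -52.0391,  46.4799,   0.0164,   0.    ,  -0.    ]), 'ee_pos': array([ 0.2405, -0.4944,  0.2526]), 'eef_rot': array([-3.0601, -0.7048,  0.0005]), 'ft_force': array([0.6435, 0.2841, 0.0266]), 'wrist_torque': array([-0.0254, -0.0193, -0.0051]), 'finger_gap': 0.08518624816053262} 0.022
scene bottle [(array([ 0.5773, -0.2424,  0.1101]), 0.62)]
scene holder_small [(array([ 0.5126,  0.3156, -0.0012]), 0.68)]
scene holder_medium [(array([0.623 , 0.2941, 0.0013]), 0.75)]
scene holder_large [(array([0.3929, 0.3046, 0.0028]), 0.94)]
scene housing [(array([ 0.5342, -0.2179, -0.0001]), 0.63), (array([0.5127, 0.317 , 0.0084]), 0.18)]
scene flap_pull [(array([ 0.4722, -0.2262,  0.1339]), 0.6)]
scene flap_hinge [(array([ 0.6094, -0.2034,  0.1015]), 0.79)]
scene tray [(arra
[... 731 characters left out ...]
0014]), 0.33)]
top housing [(array([ 0.5334, -0.2163, -0.0003]), 0.9)]
top flap_pull [(array([ 0.4732, -0.2303,  0.1351]), 0.78)]
top flap_hinge [(array([ 0.6063, -0.2054,  0.1063]), 0.89), (array([0.7734, 0.013 , 0.0037]), 0.72)]
top tray [(array([0.5205, 0.0568, 0.0004]), 0.87)]
top jar [(array([0.432 , 0.2096, 0.0041]), 0.68)]
top weight [(array([0.6024, 0.2046, 0.0013]), 0.44)]
top spatula [(array([ 0.4735, -0.2313,  0.1377]), 0.7), (array([ 0.6977,  0.0715, -0.0008]), 0.69)]
top large_bottle []
top beaker [(array([0.7714, 0.0098, 0.0029]), 0.87), (array([0.4302, 0.2074, 0.0037]), 0.29)]
top small_bottle [(array([ 0.7532,  0.128 , -0.0001]), 0.52), (array([0.5123, 0.3169, 0.0112]), 0.5)]
```

View pics/top0.png

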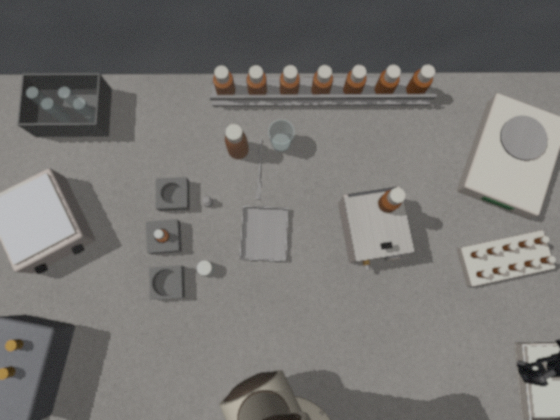

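View pics/scene0.png

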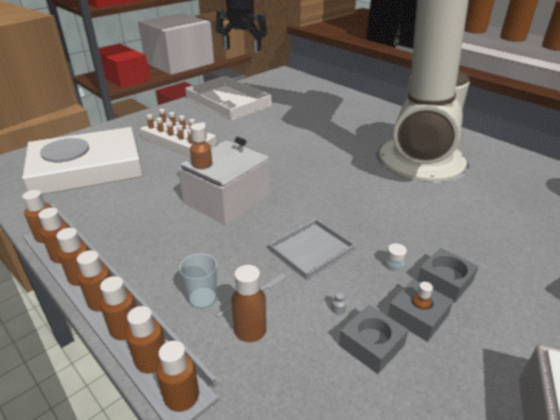

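The top view shows the bottle at (392,202) on the slightly turned housing, with the pull at (387,245). The empty holders are at (172,195), which is the medium, and (167,284), the large. I'll refine these from depth.

```bash
python3 - <<'E'
from h import *
np.set_printoptions(precision=4,suppress=True)
for c in ['top','scene']:
    d=np.load(c+'0.npy'); w=cloud(c,d)
    m=ctrl.camera_model(c); Rm=R.from_rotvec(np.ravel(m['rvec'])).as_matrix(); print(c,'cam at',-Rm.T@np.ravel(m['tvec']))
    def sel(x0,x1,y0,y1,z0,z1):
        q=w.reshape(-1,3); k=(q[:,0]>x0)&(q[:,0]<x1)&(q[:,1]>y0)&(q[:,1]<y1)&(q[:,2]>z0)&(q[:,2]<z1); return q[k]
    def rect(p,n):
        r=cv2.minAreaRect((p[:,:2]*1000).astype(np.float32)); print(n,len(p),'rect',r, 'z',np.median(p[:,2]))
    rect(sel(.4,.65,-.35,-.1,.098,.116),'flap')
    rect(sel(.4,.52,-.35,-.1,.122,.150),'pull')
    rect(sel(.5,.65,-.35,-.1,.195,.22),'cap')
    rect(sel(.565,.68,.24,.35,.034,.046),'medium')
    rect(sel(.34,.44,.24,.36,.034,.046),'large')
    rect(sel(.42,.62,-.05,.15,.010,.025),'tray')
E
```

```text
top cam at [0.3626 0.0297 1.182 ]
flap 3394 rect ((530.7476196289062, -217.99964904785156), (163.06884765625, 141.47010803222656), 8.66641902923584) z 0.10745215713915565
pull 81 rect ((472.9058532714844, -226.634033203125), (16.282331466674805, 24.96121597290039), 9.832772254943848) z 0.14155849799689918
cap 188 rect ((576.6099243164062, -240.34048461914062), (32.08932876586914, 32.669403076171875), 82.2216567993164) z 0.20347733903732645
medium 633 rect ((624.0191040039062, 296.2371826171875), (82.25740814208984, 80.12590026855469), 2.8264784812927246) z 0.04010754301644386
large 521 rect ((395.578369140625, 303.25958251953125), (79.95848846435547, 81.49441528320312), 3.1446316242218018) z 0.03968509188518676
tray 273 rect ((519.9659423828125, 58.84630584716797), (120.02466583251953, 140.00332641601562), 86.79722595214844) z 0.016925751070902467
scene cam at [1.0694 0.5384 0.6352]
flap 2122 rect ((528.6944580078125, -219.48153686523438), (168.1087646484375, 144.29466247558594), 8.691795349121094) z 0.10799300346926469
pull 88 rect ((473.247802734375, -227.892578125), (16.28438949584961, 26.016586303710938), 2.072239398956299) z 0.13832756797336376
cap 142 rect ((575.912109375, -241.0970001220703), (34.60913848876953, 31.333656311035156), 20.8087100982666) z 0.203317353858495
medium 1438 rect ((622.0137939453125, 295.8853759765625), (83.07884216308594, 81.22318267822266), 2.184687376022339) z 0.039927257563431504
large 785 rect ((394.6744384765625, 302.2123718261719), (83.73726654052734, 80.70748138427734), 3.167799472808838) z 0.03986481579877669
tray 685 rect ((518.631103515625, 58.091461181640625), (121.95619201660156, 142.65151977539062), 86.93315887451172) z 0.015445387023165318
```

```bash
cat >> h.py <<'E'
def goal(p,yaw_deg,tilt_deg=0):
    # tool-down, tool x heading yaw; tilt about tool y
    y=np.radians(yaw_deg); x=np.array([np.cos(y),np.sin(y),0]); z=np.array([0,0,-1.]); M=np.stack([x,np.cross(z,x),z],1)
    M=M@R.from_rotvec([0,np.radians(tilt_deg),0]).as_matrix()
    o=ctrl.get_obs(); T=R.from_rotvec(o['eef_rot']).as_matrix()
    rv=R.from_matrix(T.T@M).as_rotvec()
    dp=np.array(p)-o['ee_pos']
    print('t %.2f'%o['t'],'pos',np.round(o['ee_pos'],4),'gap',round(o['finger_gap'],4),'F',np.round(o['ft_force'],1),'rot',np.round(o['eef_rot'],3))
    print('now-frame mm',np.round(T.T@dp*1000,1),'goal-frame mm',np.round(M.T@dp*1000,1),'dr',np.round(rv,3))
E
python3 - <<'E'
from h import *
goal([.577,-.241,.255],9)
print(R.from_rotvec(ctrl.get_obs()['eef_rot']).as_matrix().round(3))
E
```

```text
t 1.50 pos [ 0.2406 -0.4946  0.2533] gap 0.0855 F [ 0.5 -0.   0. ] rot [-3.061 -0.705 -0.   ]
now-frame mm [413.4 -80.8  -1.7] goal-frame mm [ 371.9 -197.8   -1.7] dr [-0.    -0.     0.296]
[[ 0.899  0.437 -0.   ]
 [ 0.437 -0.899  0.   ]
 [ 0.    -0.    -1.   ]]
```

Emit:
play_rows --increments '[{"offset": [0, 0, 0], "dr": [0, 0, 0.1]}, {"offset": [0, 0, 0], "dr": [0, 0, 0.1]}, {"offset": [0, 0, 0], "dr": [0, 0, 0.1]}]'

```text
t: 1.75
ee_pos: [0.2406, -0.4945, 0.2533]
eef_rot: [-3.133, -0.228, 0.0]
ft_force: [0.2, 0.3, 0.8]
finger_gap: 0.0854
```

```bash
python3 - <<'E'
from h import *
goal([.577,-.241,.255],9)
E
```

```text
t 1.75 pos [ 0.2406 -0.4945  0.2533] gap 0.0854 F [0.2 0.3 0.8] rot [-3.133 -0.228  0.   ]
now-frame mm [ 369.5 -202.2   -1.7] goal-frame mm [ 371.9 -197.8   -1.7] dr [-0.    -0.    -0.012]
```

Emit:
play_rows --increments '[{"offset": [31, -17, 0], "dr": [0, 0, 0]}, {"offset": [31, -17, 0], "dr": [0, 0, 0]}, {"offset": [31, -17, 0], "dr": [0, 0, 0]}, {"offset": [31, -17, 0], "dr": [0, 0, 0]}, {"offset": [31, -17, 0], "dr": [0, 0, 0]}, {"offset": [31, -17, 0], "dr": [0, 0, 0]}, {"offset": [31, -17, 0], "dr": [0, 0, 0]}, {"offset": [31, -17, 0], "dr": [0, 0, 0]}]'

```text
t: 2.42
ee_pos: [0.4718, -0.3235, 0.253]
eef_rot: [3.134, 0.196, -0.0]
ft_force: [-1.4, -1.3, 0.6]
finger_gap: 0.0856
```

```bash
python3 - <<'E'
from h import *
goal([.577,-.241,.255],9)
im,d=snap('wrist','w1.png')
print([(np.round(x['position'],4),round(x['conf'],2)) for n in ['bottle','flap_pull','housing','flap_hinge'] for x in ctrl.pinpoint('wrist',n)])
w=cloud('wrist',d).reshape(-1,3)
def rect(k,n):
    p=w[k]; 
    if len(p)>20: print(n,len(p),cv2.minAreaRect((p[:,:2]*1000).astype(np.float32)),np.median(p[:,2]))
x,y,z=w.T
rect((x>.5)&(x<.65)&(y>-.35)&(y<-.1)&(z>.195)&(z<.215),'cap')
rect((x>.4)&(x<.65)&(y>-.35)&(y<-.1)&(z>.1)&(z<.115),'flap')
rect((x>.4)&(x<.52)&(y>-.35)&(y<-.1)&(z>.122)&(z<.15),'pull')
E
```

```text
t 2.42 pos [ 0.4718 -0.3235  0.253 ] gap 0.0856 F [-1.4 -1.3  0.6] rot [ 3.134  0.196 -0.   ]
now-frame mm [114.7 -68.7  -2.2] goal-frame mm [116.8 -65.   -2. ] dr [ 0.002  0.    -0.032]
[(array([ 0.578 , -0.2419,  0.109 ]), 0.65), (array([ 0.4694, -0.2288,  0.1356]), 0.91), (array([ 0.5295, -0.2211,  0.0024]), 0.67)]
cap 2800 ((567.3067016601562, -245.13365173339844), (17.04473876953125, 33.86319351196289), 10.02524185180664) 0.20308211171910612
flap 32896 ((522.7062377929688, -220.7961883544922), (150.9842071533203, 140.9199981689453), 8.612887382507324) 0.10717902615967088
pull 954 ((471.3480529785156, -229.11105346679688), (15.993621826171875, 25.272165298461914), 8.83403491973877) 0.14155863555714165
```

View pics/w1.png

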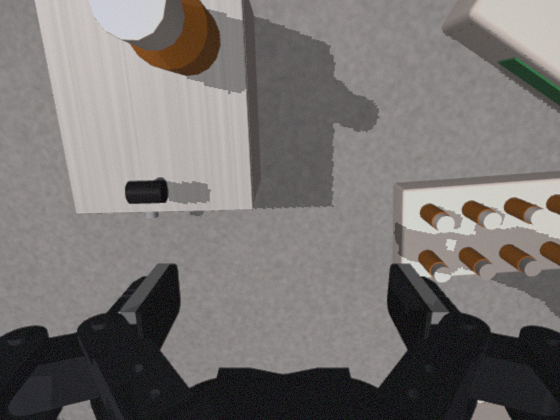

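The wrist view shows the cap partly cut off at (138,0) and the pull at (147,191). It agrees with the top view, so I'm moving on.

Emit:
play_rows --increments '[{"offset": [28, -17, 0], "dr": [0, 0, -0.03]}, {"offset": [28, -16, 0], "dr": [0, 0, 0]}, {"offset": [28, -17, 0], "dr": [0, 0, 0]}, {"offset": [28, -16, 0], "dr": [0, 0, 0]}, {"offset": [0, 0, 0], "dr": [0, 0, 0]}]'

```text
t: 3.08
ee_pos: [0.5697, -0.2478, 0.2539]
eef_rot: [3.13, 0.224, -0.0]
ft_force: [1.9, -0.5, 0.2]
finger_gap: 0.0853
```

```bash
python3 - <<'E'
from h import *
goal([.5765,-.241,.193],9)
im,d=snap('wrist','w2.png')
w=cloud('wrist',d).reshape(-1,3)
x,y,z=w.T
k=(x>.5)&(x<.65)&(y>-.35)&(y<-.1)&(z>.199)&(z<.207)
p=w[k]; print(len(p),cv2.minAreaRect((p[:,:2]*1000).astype(np.float32)),np.median(p[:,2]))
E
```

```text
t 3.08 pos [ 0.5697 -0.2478  0.2539] gap 0.0853 F [ 1.9 -0.5  0.2] rot [ 3.13   0.224 -0.   ]
now-frame mm [ 7.7 -6.  60.9] goal-frame mm [ 7.7 -5.6 60.9] dr [ 0.004  0.    -0.014]
3191 ((575.8265380859375, -243.5740966796875), (33.3475456237793, 33.318660736083984), 32.99549102783203) 0.20358894968508337
```

View pics/w2.png

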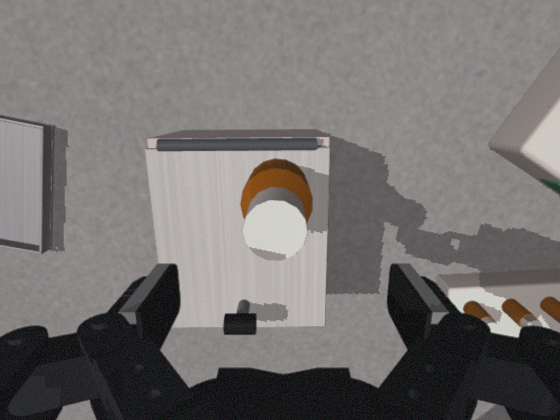

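The cap sits at (275,230) in the wrist picture, clear between the jaws. I'm descending and gripping.

Emit:
play_rows --increments '[{"offset": [7, -4.5, 0], "dr": [0, 0, -0.014]}, {"offset": [0, 0, 20], "dr": [0, 0, 0]}, {"offset": [0, 0, 20], "dr": [0, 0, 0]}, {"offset": [0, 0, 15], "dr": [0, 0, 0]}, {"offset": [0, 0, 8], "dr": [0, 0, 0]}, {"offset": [0, 0, 0], "dr": [0, 0, 0]}]'

```text
t: 3.63
ee_pos: [0.571, -0.2504, 0.1915]
eef_rot: [3.126, 0.236, 0.003]
ft_force: [-0.3, -0.7, 0.9]
finger_gap: 0.0856
```

```bash
python3 - <<'E'
from h import *
goal([.576,-.2425,.193],9)
E
```

```text
t 3.63 pos [ 0.571  -0.2504  0.1915] gap 0.0856 F [-0.3 -0.7  0.9] rot [3.126e+00 2.360e-01 3.000e-03]
now-frame mm [ 6.1 -7.  -1.6] goal-frame mm [ 6.1 -7.  -1.5] dr [ 0.007 -0.001 -0.006]
```

Emit:
play_rows --increments '[{"offset": [6, -7, -1.5], "dr": [0, 0, 0]}, {"offset": [3, -3, 0], "dr": [0, 0, 0]}, {"offset": [0, 0, 0], "dr": [0, 0, 0]}]'

```text
t: 3.88
ee_pos: [0.5781, -0.24, 0.1952]
eef_rot: [3.125, 0.232, 0.005]
ft_force: [-0.1, 0.1, 0.4]
finger_gap: 0.0859
```

```bash
python3 - <<'E'
from h import *
goal([.576,-.2425,.193],9)
E
```

```text
t 3.88 pos [ 0.5781 -0.24    0.1952] gap 0.0859 F [-0.1  0.1  0.4] rot [3.125 0.232 0.005]
now-frame mm [-2.5  2.1  2.2] goal-frame mm [-2.5  2.1  2.2] dr [ 0.008 -0.003 -0.009]
```

Emit:
play_rows --increments '[{"offset": [-2.5, 2, 2], "dr": [0.008, -0.003, -0.009]}]'

```text
t: 3.97
ee_pos: [0.5767, -0.2419, 0.1947]
eef_rot: [3.131, 0.248, 0.002]
ft_force: [-0.6, -0.1, -0.7]
finger_gap: 0.0858
```

Emit:
play_rows --increments '[{"offset": [0, 0, 0], "dr": [0, 0, 0]}, {"offset": [0, 0, 0], "dr": [0, 0, 0]}, {"offset": [0, 0, 0], "dr": [0, 0, 0]}, {"offset": [0, 0, 0], "dr": [0, 0, 0]}, {"offset": [0, 0, 0], "dr": [0, 0, 0]}, {"offset": [0, 0, 0], "dr": [0, 0, 0]}]' --grip -1 --force 30

```text
t: 4.47
ee_pos: [0.577, -0.2425, 0.1961]
eef_rot: [3.131, 0.25, 0.005]
ft_force: [0.2, 0.2, -2.3]
finger_gap: 0.0332
```

```bash
python3 - <<'E'
from h import *
goal([.576,-.2425,.26],9)
E
```

```text
t 4.47 pos [ 0.577  -0.2425  0.1961] gap 0.0332 F [ 0.2  0.2 -2.3] rot [3.131 0.25  0.005]
now-frame mm [ -0.8  -0.1 -63.9] goal-frame mm [ -1.   -0.2 -63.9] dr [ 0.001 -0.003  0.002]
```

Emit:
play_rows --increments '[{"offset": [0, 0, -10], "dr": [0, 0, 0]}, {"offset": [0, 0, -15], "dr": [0, 0, 0]}, {"offset": [0, 0, -15], "dr": [0, 0, 0]}, {"offset": [0, 0, -10], "dr": [0, 0, 0]}, {"offset": [0, 0, 0], "dr": [0, 0, 0]}]'

```text
t: 4.88
ee_pos: [0.5758, -0.2421, 0.2485]
eef_rot: [-3.131, -0.25, 0.0]
ft_force: [0.2, -0.6, -0.9]
finger_gap: 0.0333
```

```bash
python3 - <<'E'
from h import *
goal([.6225,.2955,.25],5)
im,d=snap('wrist','w3.png')
E
```

```text
t 4.88 pos [ 0.5758 -0.2421  0.2485] gap 0.0333 F [ 0.2 -0.6 -0.9] rot [-3.131 -0.25   0.   ]
now-frame mm [ 131.3 -523.4   -1.3] goal-frame mm [  93.4 -531.5   -1.5] dr [-0.     0.     0.072]
```

View pics/w3.png

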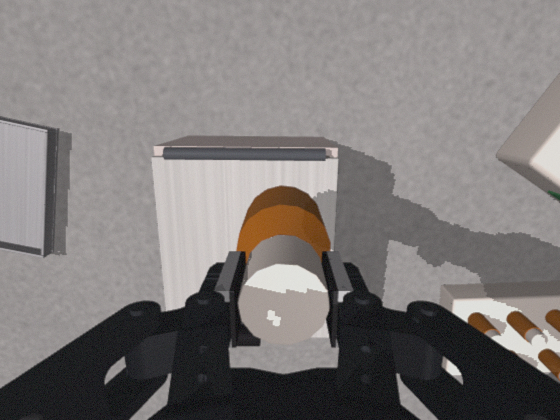

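The bottle is held upright by its cap, at (285,290). I'm transporting it now.

Emit:
play_rows --increments '[{"offset": [5, -20, 0], "dr": [0, 0, 0]}, {"offset": [8, -32, 0], "dr": [0, 0, 0]}, {"offset": [8, -32, 0], "dr": [0, 0, 0]}, {"offset": [8, -32, 0], "dr": [0, 0, 0]}, {"offset": [8, -32, 0], "dr": [0, 0, 0]}, {"offset": [8, -32, 0], "dr": [0, 0, 0]}, {"offset": [8, -32, 0], "dr": [0, 0, 0]}, {"offset": [8, -32, 0], "dr": [0, 0, 0]}]'

```text
t: 5.6
ee_pos: [0.5967, 0.0116, 0.2413]
eef_rot: [-3.133, -0.232, 0.012]
ft_force: [0.0, -0.3, -1.0]
finger_gap: 0.0334
```

```bash
python3 - <<'E'
from h import *
goal([.6225,.2955,.25],5)
E
```

```text
t 5.60 pos [0.5967 0.0116 0.2413] gap 0.0334 F [ 0.  -0.3 -1. ] rot [-3.133 -0.232  0.012]
now-frame mm [  67.3 -277.    -8.9] goal-frame mm [  50.4 -280.5   -8.7] dr [-0.001  0.007  0.061]
```

Emit:
play_rows --increments '[{"offset": [8, -33, -2], "dr": [0, 0, 0]}, {"offset": [8, -33, -2], "dr": [0, 0, 0]}, {"offset": [8, -33, -2], "dr": [0, 0, 0]}, {"offset": [8, -33, -2], "dr": [0, 0, 0]}, {"offset": [8, -33, -2], "dr": [0, 0, 0]}, {"offset": [8, -33, -2], "dr": [0, 0, 0]}, {"offset": [8, -25, 0], "dr": [0, 0, 0]}, {"offset": [4, -10, 0], "dr": [0, 0, 0]}]'

```text
t: 6.27
ee_pos: [0.6256, 0.1992, 0.2501]
eef_rot: [-3.056, -0.44, 0.038]
ft_force: [0.2, -0.3, -2.3]
finger_gap: 0.0331
```

```bash
python3 - <<'E'
from h import *
goal([.6225,.2955,.15],5)
im,d=snap('wrist','w4.png')
w=cloud('wrist',d).reshape(-1,3)
x,y,z=w.T
k=(x>.56)&(x<.69)&(y>.23)&(y<.36)&(z>.035)&(z<.044)
p=w[k]; print(len(p),cv2.minAreaRect((p[:,:2]*1000).astype(np.float32)),np.median(p[:,2]))
k=(x>.56)&(x<.69)&(y>.23)&(y<.36)&(z>.00)&(z<.02)
E
```

```text
t 6.27 pos [0.6256 0.1992 0.2501] gap 0.0331 F [ 0.2 -0.3 -2.3] rot [-3.056 -0.44   0.038]
now-frame mm [ 25.9 -87.4 104.8] goal-frame mm [  5.3 -96.2 100.1] dr [-0.055  0.022  0.199]
4700 ((623.9263916015625, 296.95343017578125), (80.41598510742188, 80.69818115234375), 2.2475016117095947) 0.03900935586699378
```

View pics/w4.png

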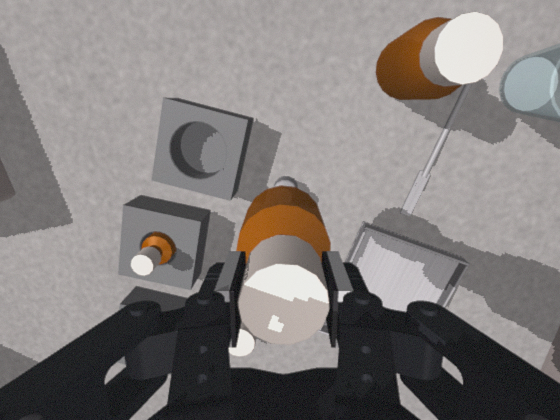

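The view shows the medium holder at (200,150), the weight just under the bottle, and the large bottle well clear. The tool tilted slightly near its reach limit, so I'll lower a little, straighten, and continue.

Emit:
play_rows --increments '[{"offset": [0, 0, 20], "dr": [-0.03, 0.01, 0.1]}, {"offset": [0, 0, 20], "dr": [-0.03, 0.01, 0.1]}, {"offset": [2, -20, 5], "dr": [0, 0, 0]}, {"offset": [2, -25, 0], "dr": [0, 0, 0]}, {"offset": [2, -25, 0], "dr": [0, 0, 0]}, {"offset": [0, -15, 0], "dr": [0, 0, 0]}]'

```text
t: 6.82
ee_pos: [0.6334, 0.1868, 0.2053]
eef_rot: [-3.05, -0.4, 0.027]
ft_force: [-1.1, -0.2, -1.5]
finger_gap: 0.0332
```

```bash
python3 - <<'E'
from h import *
goal([.623,.296,.15],5)
E
```

```text
t 6.82 pos [0.6334 0.1868 0.2053] gap 0.0332 F [-1.1 -0.2 -1.5] rot [-3.05  -0.4    0.027]
now-frame mm [  18.7 -104.2   62.2] goal-frame mm [  -0.8 -109.7   55.3] dr [-0.066  0.015  0.173]
```

```bash
python3 - <<'E'
from h import *
o=ctrl.get_obs(); print(o['qpos'],o['joint_vel'],o['tau'])
E
```

```text
[0.26009287 0.35783778 0.40100589 1.62324173 0.06709156 3.14059799] [0.13388232 0.00555322 0.0340257  0.03153285 0.05182858 0.00016267] [-2.10575223e+00 -6.97026157e+01  4.67920661e+01  2.53918895e-02
  1.11785119e-01  2.44880248e-04]
```

Joint 6 is at its limit, which means the heading must be at least j0. I'll turn to a heading of about 35° for the placing.

Emit:
play_rows --increments '[{"offset": [0, 0, 0], "dr": [-0.02, 0.01, -0.1]}, {"offset": [0, 0, 0], "dr": [-0.02, 0.01, -0.1]}, {"offset": [0, 0, 0], "dr": [-0.02, 0, -0.1]}, {"offset": [0, 0, 0], "dr": [0, 0, -0.08]}, {"offset": [0, 0, 0], "dr": [0, 0, 0]}]'

```text
t: 7.23
ee_pos: [0.6322, 0.1951, 0.2096]
eef_rot: [-2.96, -1.028, -0.04]
ft_force: [0.4, 0.0, -1.4]
finger_gap: 0.0331
```

```bash
python3 - <<'E'
from h import *
goal([.623,.296,.15],35)
print(ctrl.get_obs()['qpos'])
E
```

```text
t 7.23 pos [0.6322 0.1951 0.2096] gap 0.0331 F [ 0.4  0.  -1.4] rot [-2.96  -1.028 -0.04 ]
now-frame mm [ 53.7 -84.9  60.9] goal-frame mm [ 50.3 -87.9  59.6] dr [ 0.    -0.027  0.058]
[0.29576986 0.32605857 0.36979549 1.58912981 0.00894795 2.76890498]
```

Emit:
play_rows --increments '[{"offset": [13, -21, 2], "dr": [0, -0.027, 0]}, {"offset": [13, -22, 2], "dr": [0, 0, 0]}, {"offset": [13, -22, 2], "dr": [0, 0, 0]}, {"offset": [13, -20, 2], "dr": [0, 0, 0]}, {"offset": [0, 0, 0], "dr": [0, 0, 0]}]'

```text
t: 7.65
ee_pos: [0.6195, 0.3014, 0.206]
eef_rot: [-2.973, -1.014, -0.007]
ft_force: [0.1, 1.4, -1.4]
finger_gap: 0.033
```

```bash
python3 - <<'E'
from h import *
goal([.623,.296,.15],38)
print(ctrl.get_obs()['qpos'])
E
```

```text
t 7.65 pos [0.6195 0.3014 0.206 ] gap 0.033 F [ 0.1  1.4 -1.4] rot [-2.973 -1.014 -0.007]
now-frame mm [-0.7  6.4 56. ] goal-frame mm [-0.6  6.4 56. ] dr [ 0.001 -0.004 -0.006]
[ 4.52891944e-01  4.21380787e-01  4.86784614e-01  1.63190069e+00
 -2.28975058e-04  2.93687380e+00]
```

Emit:
play_rows --increments '[{"offset": [-0.7, 6.4, 10], "dr": [0, -0.004, 0]}, {"offset": [0, 2, 8], "dr": [0, 0, 0]}, {"offset": [0, 0, 0], "dr": [0, 0, 0]}]'

```text
t: 7.9
ee_pos: [0.624, 0.2963, 0.1874]
eef_rot: [2.973, 1.014, 0.002]
ft_force: [0.5, -0.6, -2.6]
finger_gap: 0.0333
```

```bash
python3 - <<'E'
from h import *
goal([.623,.296,.15],38)
for c in ['top','scene','wrist']:
    im,d=snap(c,c+'5.png'); w=cloud(c,d)
    cv2.imwrite('pics/crop5%s.png'%c,cv2.resize(im[140:240,120:240,::-1] if c=='top' else im[240:380,320:480,::-1],None,fx=4,fy=4))
    x,y,z=w.reshape(-1,3).T
    zc=ctrl.get_obs()['ee_pos'][2]+.008
    for nm,k in [('holder',(x>.56)&(x<.69)&(y>.23)&(y<.36)&(z>.034)&(z<.044)),('body',(x>.56)&(x<.69)&(y>.23)&(y<.36)&(z>.105)&(z<.145))]:
        p=w.reshape(-1,3)[k]
        if len(p)>10: print(c,nm,len(p),cv2.minAreaRect((p[:,:2]*1000).astype(np.float32)))
    print(c,[(np.round(q['position'],4),round(q['conf'],2)) for n in ['bottle','holder_medium'] for q in ctrl.pinpoint(c,n)])
E
```

```text
t 7.90 pos [0.624  0.2963 0.1874] gap 0.0333 F [ 0.5 -0.6 -2.6] rot [2.973e+00 1.014e+00 2.000e-03]
now-frame mm [-1.  -0.4 37.4] goal-frame mm [-1.  -0.3 37.4] dr [ 0.001 -0.001 -0.006]
top holder 276 ((624.3740234375, 275.52294921875), (81.73155975341797, 40.86955261230469), 5.036616802215576)
top body 79 ((619.1973266601562, 277.9944763183594), (9.513442039489746, 36.03746032714844), 78.85310363769531)
top [(array([0.6262, 0.2938, 0.102 ]), 0.5), (array([ 0.6216,  0.2969, -0.002 ]), 0.88), (array([ 0.531 , -0.2186, -0.0021]), 0.24)]
scene holder 1331 ((622.359130859375, 295.9052734375), (82.37606811523438, 81.19841003417969), 2.141627311706543)
scene body 586 ((634.284912109375, 301.19000244140625), (25.78826332092285, 47.522159576416016), 25.449546813964844)
scene [(array([0.6249, 0.2961, 0.1025]), 0.57), (array([ 0.5361, -0.2192, -0.002 ]), 0.51), (array([0.6228, 0.294 , 0.0012]), 0.85), (array([7.728e-01, 1.290e-02, 3.000e-04]), 0.2)]
wrist holder 4447 ((623.7089233398438, 296.66876220703125), (80.44168853759766, 80.11588287353516), 2.168975353240967)
wrist body 1275 ((634.694580078125, 305.93597412109375), (21.73539924621582, 47.15065002441406), 40.95318603515625)
wrist [(array([0.6269, 0.2948, 0.1032]), 0.79), (array([ 6.231e-01,  2.923e-01, -3.000e-04]), 0.91)]
```

View pics/crop5scene.png

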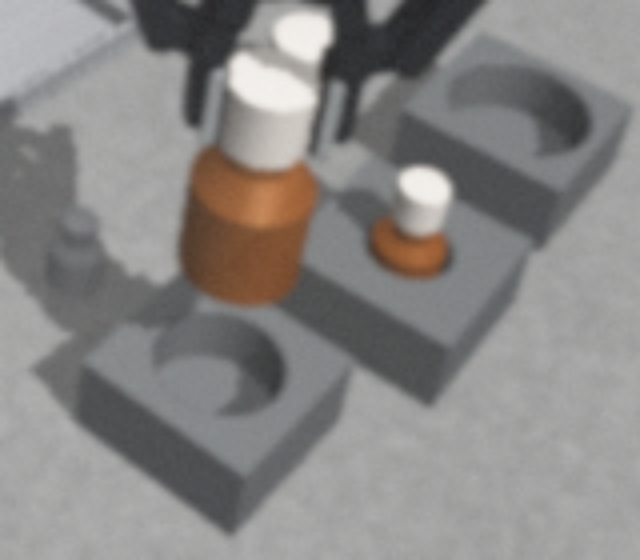

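View pics/wrist5.png

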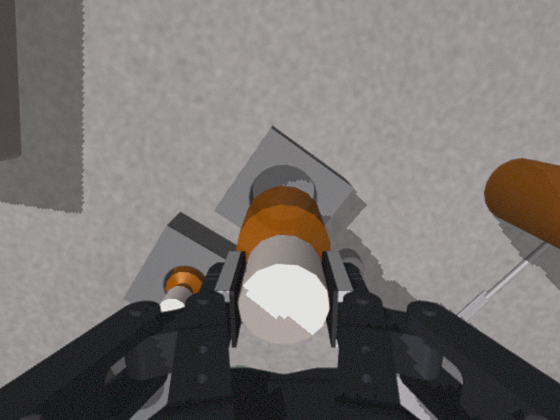

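The scene and wrist views show the bottle upright above the medium holder. I'll fit the bottle axis relative to the holder within each camera.

```bash
python3 - <<'E'
from h import *
from scipy.optimize import least_squares
zf=ctrl.get_obs()['ee_pos'][2]-.088
for c in ['scene','wrist']:
    im,d=ctrl.get_image(c); w=cloud(c,d).reshape(-1,3)
    x,y,z=w.T
    k=(abs(x-.623)<.05)&(abs(y-.296)<.05)
    for lo,hi,r in [(.003,.04,.024),(.0685,.09,.017)]:
        p=w[k&(z>zf+lo)&(z<zf+hi)]
        p=p[np.hypot(*(p[:,:2]-[.624,.2963]).T)<.032]
        s=least_squares(lambda q:np.hypot(p[:,0]-q[0],p[:,1]-q[1])-r,[.623,.296],loss='soft_l1',f_scale=.001)
        print(c,lo,len(p),s.x.round(4),'rms',np.sqrt(np.mean(s.fun**2)).round(4),'zmin',p[:,2].min())
E
```

```text
scene 0.003 533 [0.6225 0.2966] rms 0.0007 zmin 0.10481819540032623
scene 0.0685 435 [0.623  0.2968] rms 0.0056 zmin 0.17064177817046677
wrist 0.003 1117 [0.624  0.2974] rms 0.0002 zmin 0.10478104874275034
wrist 0.0685 2993 [0.6242 0.2977] rms 0.0055 zmin 0.17027838566532266
```

Emit:
play_rows --increments '[{"offset": [-0.6, 0.4, 12], "dr": [0, 0, 0]}, {"offset": [0, 0, 15], "dr": [0, 0, 0]}, {"offset": [0, 0, 12], "dr": [0, 0, 0]}, {"offset": [0, 0, 0], "dr": [0, 0, 0]}]'

```text
t: 8.78
ee_pos: [0.6246, 0.2967, 0.1505]
eef_rot: [2.973, 1.015, 0.01]
ft_force: [-0.2, -0.4, -1.8]
finger_gap: 0.0336
```

```bash
python3 - <<'E'
from h import *
goal([.6236,.2957,.098],38)
E
```

```text
t 8.78 pos [0.6246 0.2967 0.1505] gap 0.0336 F [-0.2 -0.4 -1.8] rot [2.973 1.015 0.01 ]
now-frame mm [-1.7  0.  52.5] goal-frame mm [-1.4  0.1 52.5] dr [ 0.002 -0.006 -0.005]
```

Emit:
play_rows --increments '[{"offset": [-1.7, 0, 8], "dr": [0.002, -0.006, 0]}, {"offset": [-0.5, 0, 6], "dr": [0, 0, 0]}, {"offset": [0, 0, 0], "dr": [0, 0, 0]}]'

```text
t: 9.03
ee_pos: [0.6226, 0.2953, 0.1357]
eef_rot: [2.973, 1.016, -0.001]
ft_force: [-0.8, 0.3, -1.7]
finger_gap: 0.033
```

```bash
python3 - <<'E'
from h import *
goal([.6236,.2957,.098],38)
E
```

```text
t 9.03 pos [0.6226 0.2953 0.1357] gap 0.033 F [-0.8  0.3 -1.7] rot [ 2.973e+00  1.016e+00 -1.000e-03]
now-frame mm [ 1.1  0.3 37.7] goal-frame mm [ 1.   0.3 37.7] dr [-0.     0.001 -0.005]
```

Emit:
play_rows --increments '[{"offset": [1, 0.3, 6], "dr": [0, 0, 0]}, {"offset": [0, 0, 8], "dr": [0, 0, 0]}, {"offset": [0, 0, 8], "dr": [0, 0, 0]}, {"offset": [0, 0, 0], "dr": [0, 0, 0]}]'

```text
t: 9.37
ee_pos: [0.6241, 0.2959, 0.1125]
eef_rot: [-2.973, -1.016, -0.002]
ft_force: [-0.0, -0.1, -1.8]
finger_gap: 0.0334
```

```bash
python3 - <<'E'
from h import *
goal([.6236,.2957,.098],38)
E
```

```text
t 9.37 pos [0.6241 0.2959 0.1125] gap 0.0334 F [-0.  -0.1 -1.8] rot [-2.973e+00 -1.016e+00 -2.000e-03]
now-frame mm [-0.5 -0.2 14.5] goal-frame mm [-0.5 -0.2 14.5] dr [ 0.    -0.001 -0.005]
```

No lateral contact, and the foot is inside the well at about 25 mm. Continuing down.

Emit:
play_rows --increments '[{"offset": [-0.4, 0, 6], "dr": [0, 0, 0]}, {"offset": [0, 0, 4], "dr": [0, 0, 0]}, {"offset": [0, 0, 2], "dr": [0, 0, 0]}, {"offset": [0, 0, 0], "dr": [0, 0, 0]}]'

```text
t: 9.7
ee_pos: [0.6236, 0.2955, 0.0987]
eef_rot: [2.973, 1.016, 0.001]
ft_force: [-0.2, 0.1, -0.9]
finger_gap: 0.0328
```

```bash
python3 - <<'E'
from h import *
goal([.6236,.2957,.098],38)
im,d=snap('scene','s6.png')
print([(np.round(q['position'],4),round(q['conf'],2)) for n in ['bottle'] for q in ctrl.pinpoint('scene',n)])
E
```

```text
t 9.70 pos [0.6236 0.2955 0.0987] gap 0.0328 F [-0.2  0.1 -0.9] rot [2.973e+00 1.016e+00 1.000e-03]
now-frame mm [ 0.1 -0.1  0.7] goal-frame mm [ 0.1 -0.1  0.7] dr [ 0.    -0.    -0.005]
[(array([0.6229, 0.2959, 0.0105]), 0.6)]
```

Emit:
play_rows --increments '[{"offset": [0, 0, 2], "dr": [0, 0, 0]}, {"offset": [0, 0, 0], "dr": [0, 0, 0]}]'

```text
t: 9.97
ee_pos: [0.6243, 0.2959, 0.0986]
eef_rot: [-2.973, -1.016, -0.005]
ft_force: [-0.1, 0.1, -1.4]
finger_gap: 0.0331
```

Emit:
play_rows --increments '[{"offset": [0, 0, 0], "dr": [0, 0, 0]}, {"offset": [0, 0, 0], "dr": [0, 0, 0]}, {"offset": [0, 0, 0], "dr": [0, 0, 0]}, {"offset": [0, 0, 0], "dr": [0, 0, 0]}, {"offset": [0, 0, 0], "dr": [0, 0, 0]}, {"offset": [0, 0, 0], "dr": [0, 0, 0]}]' --grip 1

```text
t: 10.47
ee_pos: [0.625, 0.2962, 0.1001]
eef_rot: [-2.972, -1.016, -0.009]
ft_force: [0.1, -0.8, 0.2]
finger_gap: 0.0854
```

Emit:
play_rows --increments '[{"offset": [0, 0, -20], "dr": [0, 0, 0]}, {"offset": [0, 0, -30], "dr": [0, 0, 0]}, {"offset": [0, 0, -30], "dr": [0, 0, 0]}, {"offset": [0, 0, -20], "dr": [0, 0, 0]}, {"offset": [0, 0, 0], "dr": [0, 0, 0]}]'

```text
t: 10.88
ee_pos: [0.623, 0.2952, 0.2011]
eef_rot: [2.973, 1.016, -0.0]
ft_force: [1.0, 1.2, 0.1]
finger_gap: 0.0853
```

```bash
python3 - <<'E'
from h import *
goal([.473,-.228,.25],9)
for c in ['scene','wrist']:
    im,d=snap(c,c+'7.png'); w=cloud(c,d).reshape(-1,3); x,y,z=w.T
    k=(abs(x-.623)<.05)&(abs(y-.296)<.05)
    for nm,lo,hi in [('holder',.034,.044),('captop',.095,.115)]:
        p=w[k&(z>lo)&(z<hi)]
        if nm=='captop': p=p[p[:,2]>p[:,2].max()-.004]
        print(c,nm,cv2.minAreaRect((p[:,:2]*1000).astype(np.float32)),np.median(p[:,2]))
    print(c,[(np.round(q['position'],4),round(q['conf'],2)) for n in ['bottle','small_bottle'] for q in ctrl.pinpoint(c,n)])
E
```

```text
t 10.88 pos [0.623  0.2952 0.2011] gap 0.0853 F [1.  1.2 0.1] rot [ 2.973  1.016 -0.   ]
now-frame mm [-438.8  322.1  -48.8] goal-frame mm [-230.   493.3  -48.9] dr [0.    0.    0.501]
scene holder ((621.829345703125, 295.9092102050781), (83.4130859375, 81.0908432006836), 1.992641568183899) 0.039878898339984765
scene captop ((623.1365356445312, 295.9945068359375), (32.16535949707031, 32.796077728271484), 87.59384155273438) 0.10600880901316782
scene [(array([0.6256, 0.295 , 0.0108]), 0.61), (array([0.5157, 0.3151, 0.0111]), 0.97), (array([0.6229, 0.2937, 0.0008]), 0.33), (array([0.6047, 0.2058, 0.0007]), 0.21)]
wrist holder ((623.2684326171875, 296.2831726074219), (80.43497467041016, 80.15364074707031), 2.2285635471343994) 0.038499812934393564
wrist captop ((624.4315795898438, 296.2724914550781), (33.101802825927734, 33.16960906982422), 82.4705581665039) 0.10449187761034599
wrist [(array([0.6258, 0.2958, 0.0111]), 0.6), (array([0.5091, 0.318 , 0.015 ]), 0.86)]
```

View pics/wrist7.png

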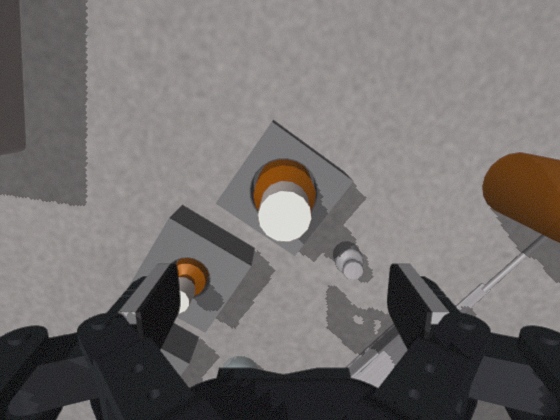

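The wrist view shows the bottle seated in the medium holder (cap at (285,217)), about 1.2 mm off centre. Now to the flap pull.

Emit:
play_rows --increments '[{"offset": [-33, 24, -5], "dr": [0, 0, 0]}, {"offset": [-33, 24, -5], "dr": [0, 0, 0]}, {"offset": [-33, 24, -4], "dr": [0, 0, 0]}, {"offset": [-33, 24, 0], "dr": [0, 0, 0]}, {"offset": [-33, 24, 0], "dr": [0, 0, 0]}, {"offset": [-33, 24, 0], "dr": [0, 0, 0]}, {"offset": [-33, 24, 0], "dr": [0, 0, 0]}, {"offset": [-33, 24, 0], "dr": [0, 0, 0]}]'

```text
t: 11.85
ee_pos: [0.5255, -0.0202, 0.1971]
eef_rot: [-2.966, -1.032, 0.041]
ft_force: [0.9, -0.2, 0.4]
finger_gap: 0.0854
```

Emit:
play_rows --increments '[{"offset": [0, 0, 0], "dr": [0, 0, 0.1]}, {"offset": [0, 0, 0], "dr": [0, 0, 0.1]}, {"offset": [0, 0, 0], "dr": [0, 0, 0.1]}, {"offset": [0, 0, 0], "dr": [0, 0, 0.1]}, {"offset": [0, 0, 0], "dr": [0, 0, 0.1]}]'

```text
t: 12.27
ee_pos: [0.5203, -0.0297, 0.193]
eef_rot: [3.127, 0.224, -0.051]
ft_force: [0.4, 0.3, 0.4]
finger_gap: 0.0853
```

```bash
python3 - <<'E'
from h import *
goal([.4725,-.228,.22],9)
E
```

```text
t 12.27 pos [ 0.5203 -0.0297  0.193 ] gap 0.0853 F [0.4 0.3 0.4] rot [ 3.127  0.224 -0.051]
now-frame mm [-76.4 189.6 -23.8] goal-frame mm [-78.2 188.4 -27. ] dr [ 0.004  0.033 -0.014]
```

Emit:
play_rows --increments '[{"offset": [-8, 20, -10], "dr": [0.004, 0.033, -0.014]}, {"offset": [-13, 30, -8], "dr": [0, 0, 0]}, {"offset": [-13, 30, -5], "dr": [0, 0, 0]}, {"offset": [-13, 32, 0], "dr": [0, 0, 0]}, {"offset": [-13, 32, 0], "dr": [0, 0, 0]}, {"offset": [-10, 26, 0], "dr": [0, 0, 0]}, {"offset": [-5, 12, 0], "dr": [0, 0, 0]}, {"offset": [0, 0, 0], "dr": [0, 0, 0]}]' --grip 0.3

```text
t: 12.93
ee_pos: [0.468, -0.227, 0.2083]
eef_rot: [-3.128, -0.238, 0.015]
ft_force: [-0.0, -0.3, -0.8]
finger_gap: 0.0556
```

```bash
python3 - <<'E'
from h import *
goal([.4725,-.228,.139],8.8)
im,d=snap('wrist','w8.png'); w=cloud('wrist',d).reshape(-1,3); x,y,z=w.T
for nm,k in [('pull',(x>.44)&(x<.51)&(abs(y+.228)<.025)&(z>.125)&(z<.15)),('flap',(x>.4)&(x<.63)&(y>-.33)&(y<-.1)&(z>.1)&(z<.116))]:
    p=w[k]
    if len(p)>10: print(nm,len(p),cv2.minAreaRect((p[:,:2]*1000).astype(np.float32)),np.percentile(p[:,2],[5,50,95]))
print([(n,np.round(q['position'],4),round(q['conf'],2)) for n in ['flap_pull','flap_hinge','housing'] for q in ctrl.pinpoint('wrist',n)])
E
```

```text
t 12.93 pos [ 0.468  -0.227   0.2083] gap 0.0556 F [-0.  -0.3 -0.8] rot [-3.128 -0.238  0.015]
now-frame mm [ 5.   2.  69.3] goal-frame mm [ 4.4  1.6 69.3] dr [-0.005  0.009 -0.002]
pull 1191 ((473.16461181640625, -226.53514099121094), (15.602696418762207, 23.97834014892578), 8.724995613098145) [0.13623895 0.14188039 0.14373271]
flap 53669 ((521.5523681640625, -219.21644592285156), (145.0846710205078, 140.93331909179688), 8.690119743347168) [0.10617685 0.10730473 0.10844051]
[('flap_pull', array([ 0.4701, -0.2305,  0.135 ]), 0.61), ('housing', array([ 0.5285, -0.2152,  0.001 ]), 0.75)]
```

View pics/w8.png

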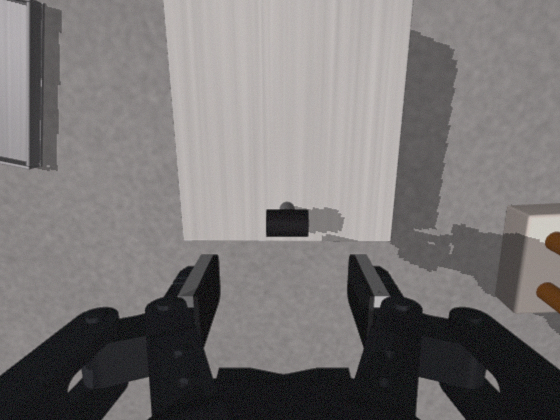

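The pull is at (287,222), square between the jaws at (0.473, −0.227). I'm descending on it.

Emit:
play_rows --increments '[{"offset": [5, 1, 20], "dr": [-0.005, 0.009, 0]}, {"offset": [1, 0, 20], "dr": [0, 0, 0]}, {"offset": [0, 0, 15], "dr": [0, 0, 0]}, {"offset": [0, 0, 8], "dr": [0, 0, 0]}, {"offset": [0, 0, 0], "dr": [0, 0, 0]}]'

```text
t: 13.55
ee_pos: [0.4777, -0.2185, 0.1445]
eef_rot: [3.131, 0.256, 0.006]
ft_force: [0.5, -0.2, -0.9]
finger_gap: 0.0558
```

```bash
python3 - <<'E'
from h import *
goal([.473,-.227,.139],8.8)
E
```

```text
t 13.55 pos [ 0.4777 -0.2185  0.1445] gap 0.0558 F [ 0.5 -0.2 -0.9] rot [3.131 0.256 0.006]
now-frame mm [-6.   7.6  5.4] goal-frame mm [-6.   7.7  5.5] dr [ 0.001 -0.004  0.009]
```

Emit:
play_rows --increments '[{"offset": [-6, 7.6, 4], "dr": [0, -0.004, 0.009]}, {"offset": [0, 2, 1], "dr": [0, 0, 0]}, {"offset": [0, 0, 0], "dr": [0, 0, 0]}]'

```text
t: 13.8
ee_pos: [0.4737, -0.2284, 0.1404]
eef_rot: [3.131, 0.245, 0.0]
ft_force: [0.9, -0.3, -0.1]
finger_gap: 0.0553
```

```bash
python3 - <<'E'
from h import *
goal([.473,-.227,.139],8.8)
E
```

```text
t 13.80 pos [ 0.4737 -0.2284  0.1404] gap 0.0553 F [ 0.9 -0.3 -0.1] rot [3.131 0.245 0.   ]
now-frame mm [-0.5 -1.5  1.4] goal-frame mm [-0.5 -1.5  1.4] dr [ 0.001 -0.     0.003]
```

Emit:
play_rows --increments '[{"offset": [-0.5, -1.5, 1.5], "dr": [0, 0, 0]}, {"offset": [0, 0, 0], "dr": [0, 0, 0]}, {"offset": [0, 0, 0], "dr": [0, 0, 0]}, {"offset": [0, 0, 0], "dr": [0, 0, 0]}, {"offset": [0, 0, 0], "dr": [0, 0, 0]}, {"offset": [0, 0, 0], "dr": [0, 0, 0]}]' --grip -1 --force 40

```text
t: 14.3
ee_pos: [0.4735, -0.2279, 0.1409]
eef_rot: [3.13, 0.243, 0.004]
ft_force: [-0.5, -0.6, -1.0]
finger_gap: 0.0233
```

```bash
python3 - <<'E'
from h import *
goal([.473,-.227,.139],8.8)
o=ctrl.get_obs(); T=R.from_rotvec(o['eef_rot']).as_matrix()
y=np.radians(8.7); h=np.array([.473+.135*np.cos(y),-.227+.135*np.sin(y),.105])
off=o['ee_pos']-np.array([.473,-.227,.136]); print('hinge',h,'qpos',o['qpos'].round(3))
prev=o['ee_pos']
for th in np.radians(np.arange(10,101,10)):
    r=-.135*np.cos(th)+.031*np.sin(th); z=.135*np.sin(th)+.031*np.cos(th)
    p=h+[r*np.cos(y),r*np.sin(y),z]+np.array([0,0,.003]); print(round(np.degrees(th)),p.round(3),'step toolmm',(T.T@(p-prev)*1000).round(1), np.hypot(*p[:2]).round(3)); prev=p
E
```

```text
t 14.30 pos [ 0.4735 -0.2279  0.1409] gap 0.0233 F [-0.5 -0.6 -1. ] rot [3.13  0.243 0.004]
now-frame mm [-0.4 -0.9  1.9] goal-frame mm [-0.4 -0.9  1.9] dr [ 0.003 -0.002  0.001]
hinge [ 0.60644667 -0.20657979  0.105     ] qpos [-4.480e-01  1.200e-02 -1.190e-01  1.436e+00 -1.000e-03  2.539e+00]
10 [ 0.48  -0.226  0.162] step toolmm [  7.1  -0.9 -21.1] 0.531
20 [ 0.492 -0.224  0.183] step toolmm [ 11.4   0.1 -21.3] 0.54
30 [ 0.506 -0.222  0.202] step toolmm [ 14.9   0.1 -19. ] 0.553
40 [ 0.524 -0.219  0.219] step toolmm [ 18.    0.1 -16.1] 0.568
50 [ 0.544 -0.216  0.231] step toolmm [ 20.5   0.1 -12.8] 0.585
60 [ 0.566 -0.213  0.24 ] step toolmm [22.4  0.1 -9. ] 0.605
70 [ 0.59  -0.209  0.245] step toolmm [23.6  0.1 -5. ] 0.626
80 [ 0.613 -0.206  0.246] step toolmm [24.1  0.1 -0.8] 0.647
90 [ 0.637 -0.202  0.243] step toolmm [23.9  0.1  3.4] 0.668
100 [ 0.66  -0.198  0.236] step toolmm [23.   0.   7.5] 0.689
```

The bar is pinched (gap 23 mm). I'm swinging along the arc with the tool kept pointing down.

Emit:
play_rows --increments '[{"offset": [3, 0, -10], "dr": [0, 0, 0]}, {"offset": [4, 0, -11], "dr": [0, 0, 0]}, {"offset": [5, 0, -11], "dr": [0, 0, 0]}, {"offset": [6, 0, -10], "dr": [0, 0, 0]}]'

```text
t: 14.63
ee_pos: [0.4904, -0.2253, 0.1824]
eef_rot: [3.13, 0.241, -0.004]
ft_force: [1.5, -1.5, -5.5]
finger_gap: 0.0228
```

```bash
cat >> h.py <<'E'
HY=np.radians(8.7); H=np.array([.6064,-.2066,.105])
def arc(angs,dz=.0045):
    o=ctrl.get_obs(); T=R.from_rotvec(o['eef_rot']).as_matrix()
    e=o['ee_pos']-[0,0,dz]-H; r=e[0]*np.cos(HY)+e[1]*np.sin(HY)
    th=np.arctan2(e[2],-r)-np.arctan2(.031,.135)
    print('t',o['t'],'pos',o['ee_pos'].round(4),'F',o['ft_force'].round(1),'M',o['wrist_torque'].round(2),'gap',round(o['finger_gap'],4),'theta',np.degrees(th).round(1),'rad',np.hypot(r,e[2]).round(4),'lat',(-e[0]*np.sin(HY)+e[1]*np.cos(HY)).round(4),'rotz',T[:,2].round(3))
    prev=o['ee_pos']
    for a in angs:
        t=np.radians(a); r=-.135*np.cos(t)+.031*np.sin(t); z=.135*np.sin(t)+.031*np.cos(t)
        p=H+[r*np.cos(HY),r*np.sin(HY),z+dz]; print(a,(T.T@(p-prev)*1000).round(1)); prev=p
E
python3 - <<'E'
from h import *
arc([25,30,35,40,45,50,55,60])
E
```

```text
t 14.6333 pos [ 0.4904 -0.2253  0.1824] F [ 1.5 -1.5 -5.5] M [-0.41 -0.02  0.  ] gap 0.0228 theta 18.9 rad 0.1383 lat -0.0009 rotz [-0.003 -0.002 -1.   ]
25 [  8.2  -0.9 -12.3]
30 [ 7.8  0.  -9.2]
35 [ 8.6  0.  -8.5]
40 [ 9.3  0.  -7.7]
45 [ 9.9  0.  -6.9]
50 [10.5  0.  -6. ]
55 [11.   0.  -5.1]
60 [11.4  0.  -4.1]
```

The radius is consistent at 0.1383, so the flap is following.

Emit:
play_rows --increments '[{"offset": [8, 0, -12], "dr": [0, 0, 0]}, {"offset": [8, 0, -9], "dr": [0, 0, 0]}, {"offset": [9, 0, -8.5], "dr": [0, 0, 0]}, {"offset": [9, 0, -7.5], "dr": [0, 0, 0]}, {"offset": [10, 0, -7], "dr": [0, 0, 0]}, {"offset": [10.5, 0, -6], "dr": [0, 0, 0]}]'

```text
t: 15.13
ee_pos: [0.5457, -0.2169, 0.2348]
eef_rot: [3.13, 0.238, -0.014]
ft_force: [0.9, -2.6, -8.0]
finger_gap: 0.0229
```

```bash
python3 - <<'E'
from h import *
a=arc([45,50,55,60,65,70,75,80])
E
```

```text
t 15.1333 pos [ 0.5457 -0.2169  0.2348] F [ 0.9 -2.6 -8. ] M [-0.5   0.26  0.  ] gap 0.0229 theta 50.9 rad 0.1396 lat -0.001 rotz [-0.009 -0.003 -1.   ]
45 [-11.9  -1.    8.1]
50 [10.5  0.  -6.1]
55 [10.9  0.  -5.1]
60 [11.3  0.  -4.2]
65 [11.7  0.  -3.1]
70 [11.9  0.  -2.1]
75 [12.   0.  -1.1]
80 [12.1  0.  -0. ]
```

Emit:
play_rows --increments '[{"offset": [11, 0, -3], "dr": [0, 0, 0]}, {"offset": [11, 0, -3.5], "dr": [0, 0, 0]}, {"offset": [11.5, 0, -3], "dr": [0, 0, 0]}, {"offset": [12, 0, -2], "dr": [0, 0, 0]}]'

```text
t: 15.47
ee_pos: [0.5903, -0.2102, 0.2485]
eef_rot: [3.129, 0.236, -0.025]
ft_force: [-3.4, -1.0, -5.3]
finger_gap: 0.0229
```

```bash
python3 - <<'E'
from h import *
a=arc([75,80,85,90,95,100])
im,d=snap('scene','s9.png')
E
```

```text
t 15.4667 pos [ 0.5903 -0.2102  0.2485] F [-3.4 -1.  -5.3] M [-0.49  0.79  0.03] gap 0.0229 theta 70.3 rad 0.14 lat -0.0011 rotz [-0.016 -0.005 -1.   ]
75 [11.5 -1.1  0.4]
80 [12.1 -0.  -0.1]
85 [12.  -0.   0.9]
90 [11.9 -0.   2. ]
95 [11.7 -0.   3. ]
100 [11.4 -0.   4. ]
```

View pics/s9.png

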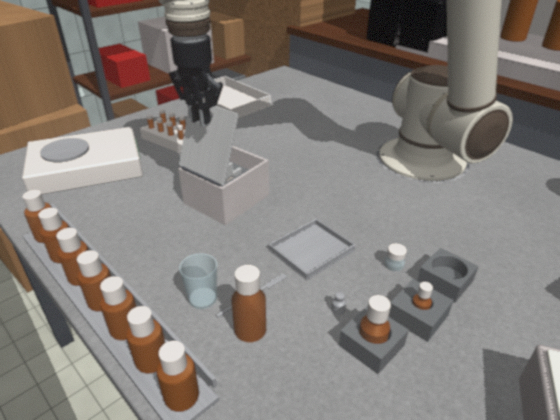

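The scene view shows the flap standing steeply near (210,145) and the plate tab visible at (232,170). Continuing past upright.

Emit:
play_rows --increments '[{"offset": [11.5, 0, 0.5], "dr": [0, 0, 0]}, {"offset": [12, 0, 0.5], "dr": [0, 0, 0]}, {"offset": [12, 0, 1], "dr": [0, 0, 0]}, {"offset": [12, 0, 2], "dr": [0, 0, 0]}, {"offset": [11, 0, 3], "dr": [0, 0, 0]}]'

```text
t: 15.93
ee_pos: [0.6478, -0.2015, 0.2443]
eef_rot: [3.127, 0.235, -0.031]
ft_force: [-3.6, -0.5, -0.0]
finger_gap: 0.0229
```

```bash
python3 - <<'E'
from h import *
a=arc([90,95,100,105])
im,d=snap('scene','s10.png')
E
```

```text
t 15.9333 pos [ 0.6478 -0.2015  0.2443] F [-3.6 -0.5 -0. ] M [-0.29  0.86  0.03] gap 0.0229 theta 94.3 rad 0.1412 lat -0.0012 rotz [-0.019 -0.007 -1.   ]
90 [-10.7  -1.2   0.1]
95 [11.7 -0.   3. ]
100 [11.4 -0.   4. ]
105 [11. -0.  5.]
```

View pics/s10.png

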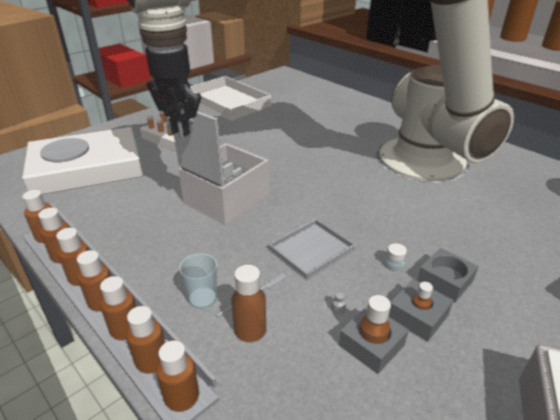

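Emit:
play_rows --increments '[{"offset": [11, 0, 3], "dr": [0, 0, 0]}, {"offset": [0, 0, 0], "dr": [0, 0, 0]}]'

```text
t: 16.15
ee_pos: [0.6601, -0.1996, 0.2403]
eef_rot: [3.127, 0.236, -0.032]
ft_force: [-1.4, -2.4, -3.0]
finger_gap: 0.0232
```

Emit:
play_rows --increments '[{"offset": [0, 0, 0], "dr": [0, 0, 0]}, {"offset": [0, 0, 0], "dr": [0, 0, 0]}, {"offset": [0, 0, 0], "dr": [0, 0, 0]}, {"offset": [0, 0, 0], "dr": [0, 0, 0]}]' --grip 0.3

```text
t: 16.48
ee_pos: [0.6591, -0.1994, 0.2423]
eef_rot: [3.128, 0.236, -0.029]
ft_force: [-0.9, -0.5, -0.4]
finger_gap: 0.0555
```

```bash
python3 - <<'E'
from h import *
a=arc([])
print(ctrl.get_obs()['qpos'])
E
```

```text
t 16.4833 pos [ 0.6591 -0.1994  0.2423] F [-0.9 -0.5 -0.4] M [-0.02  0.01 -0.02] gap 0.0555 theta 98.9 rad 0.1431 lat -0.0008 rotz [-0.018 -0.006 -1.   ]
[-0.28948314  0.46279006  0.61364124  1.73745542 -0.01109884  2.70152136]
```

Emit:
play_rows --increments '[{"offset": [0, 0, -15], "dr": [0, 0, 0]}, {"offset": [0, 0, -20], "dr": [0, 0, 0]}, {"offset": [0, 0, -20], "dr": [0, 0, 0]}, {"offset": [0, 0, -15], "dr": [0, 0, 0]}]'

```text
t: 16.82
ee_pos: [0.6578, -0.1985, 0.3128]
eef_rot: [3.13, 0.236, -0.035]
ft_force: [-0.3, -1.1, 0.6]
finger_gap: 0.0553
```

```bash
python3 - <<'E'
from h import *
goal([.524,-.219,.30],8.7)
E
```

```text
t 16.82 pos [ 0.6578 -0.1985  0.3128] gap 0.0553 F [-0.3 -1.1  0.6] rot [ 3.13   0.236 -0.035]
now-frame mm [-135.1    0.2   15.9] goal-frame mm [-135.4   -0.    12.8] dr [ 0.001  0.023 -0.002]
```

Emit:
play_rows --increments '[{"offset": [-20, 0, -4], "dr": [0, 0.01, 0]}, {"offset": [-28, 0, -2], "dr": [0, 0.012, 0]}, {"offset": [-30, 0, 0], "dr": [0, 0, 0]}, {"offset": [-30, 0, 0], "dr": [0, 0, 0]}, {"offset": [-20, 0, 0], "dr": [0, 0, 0]}, {"offset": [-5, 0, 0], "dr": [0, 0, 0]}]'

```text
t: 17.32
ee_pos: [0.5245, -0.219, 0.3217]
eef_rot: [3.13, 0.239, 0.011]
ft_force: [-1.2, 0.3, 0.3]
finger_gap: 0.0555
```

```bash
python3 - <<'E'
from h import *
goal([.524,-.219,.20],8.7)
im,d=snap('wrist','w11.png'); w=cloud('wrist',d).reshape(-1,3); np.save('w11.npy',w); x,y,z=w.T
u=(x-.5335)*np.cos(HY)+(y+.2178)*np.sin(HY); v=-(x-.5335)*np.sin(HY)+(y+.2178)*np.cos(HY)
for nm,k in [('tab',(abs(u+.01)<.05)&(abs(v)<.04)&(z>.08)&(z<.099)),('rim',(abs(u)<.09)&(abs(v)<.08)&(z>.098)&(z<.106))]:
    p=w[k]
    if len(p)>10: print(nm,len(p),cv2.minAreaRect((p[:,:2]*1000).astype(np.float32)),np.percentile(p[:,2],[5,50,95]))
for c in ['wrist','top','scene']:
    if c!='wrist': snap(c,c+'11.png')
    print(c,[(n,np.round(q['position'],4),round(q['conf'],2)) for n in ['plate','housing','flap_pull'] for q in ctrl.pinpoint(c,n)])
E
```

```text
t 17.32 pos [ 0.5245 -0.219   0.3217] gap 0.0555 F [-1.2  0.3  0.3] rot [3.13  0.239 0.011]
now-frame mm [ -1.4  -0.4 121.6] goal-frame mm [-5.000e-01 -1.000e-01  1.217e+02] dr [ 0.003 -0.007  0.   ]
tab 247 ((523.0399169921875, -219.82403564453125), (29.970853805541992, 7.184326648712158), 8.677454948425293) [0.09151064 0.0937459  0.09493158]
rim 2665 ((529.1403198242188, -219.38784790039062), (151.88037109375, 140.37791442871094), 8.58324146270752) [0.09850407 0.09973557 0.1011895 ]
wrist [('plate', array([ 0.5254, -0.2211,  0.0057]), 0.77), ('housing', array([ 0.5297, -0.2174, -0.0022]), 0.6)]
top [('plate', array([ 0.5219, -0.2213,  0.007 ]), 0.61), ('housing', array([ 0.5312, -0.2179, -0.0009]), 0.68), ('flap_pull', array([ 0.6532, -0.2022,  0.2368]), 0.59)]
scene [('housing', array([ 5.316e-01, -2.189e-01,  4.000e-04]), 0.59), ('flap_pull', array([ 0.6503, -0.2019,  0.2329]), 0.67)]
```

View pics/w11.png

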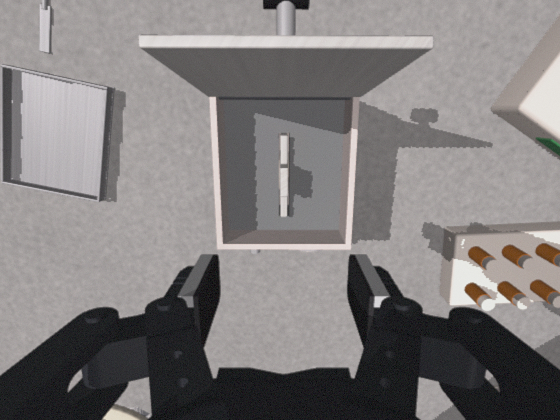

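View pics/scene11.png

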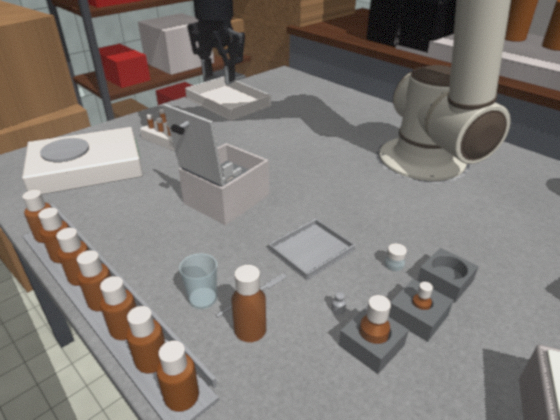

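The wrist view shows the open chamber with the plate tab at (284,175) and the flap leaning back. The tab measures (0.523, −0.220) at 8.7° yaw. I'm descending over it.

Emit:
play_rows --increments '[{"offset": [-2, 0.5, 30], "dr": [0, -0.007, 0]}, {"offset": [0, 0, 35], "dr": [0, 0, 0]}, {"offset": [0, 0, 35], "dr": [0, 0, 0]}, {"offset": [0, 0, 25], "dr": [0, 0, 0]}, {"offset": [0, 0, 0], "dr": [0, 0, 0]}]'

```text
t: 18.33
ee_pos: [0.5275, -0.2198, 0.1914]
eef_rot: [3.128, 0.242, 0.003]
ft_force: [-0.5, 0.1, -0.6]
finger_gap: 0.0557
```

```bash
python3 - <<'E'
from h import *
goal([.523,-.2198,.086],8.7)
E
```

```text
t 18.33 pos [ 0.5275 -0.2198  0.1914] gap 0.0557 F [-0.5  0.1 -0.6] rot [3.128e+00 2.420e-01 3.000e-03]
now-frame mm [ -4.6  -1.2 105.4] goal-frame mm [ -4.4  -0.7 105.4] dr [ 0.004 -0.002  0.003]
```

Emit:
play_rows --increments '[{"offset": [-4.5, -1, 20], "dr": [0.004, -0.002, 0.003]}, {"offset": [-1, 0, 20], "dr": [0, 0, 0]}, {"offset": [0, 0, 15], "dr": [0, 0, 0]}, {"offset": [0, 0, 0], "dr": [0, 0, 0]}]'

```text
t: 18.67
ee_pos: [0.5226, -0.2198, 0.1382]
eef_rot: [3.132, 0.238, 0.002]
ft_force: [-0.7, 0.1, 1.2]
finger_gap: 0.0554
```

```bash
python3 - <<'E'
from h import *
goal([.523,-.2198,.086],8.7)
im,d=snap('wrist','w12.png'); w=cloud('wrist',d).reshape(-1,3); x,y,z=w.T
u=(x-.5335)*np.cos(HY)+(y+.2178)*np.sin(HY); v=-(x-.5335)*np.sin(HY)+(y+.2178)*np.cos(HY)
p=w[(abs(u+.01)<.03)&(abs(v)<.02)&(z>.088)&(z<.099)]
print(len(p),cv2.minAreaRect((p[:,:2]*1000).astype(np.float32)),np.percentile(p[:,2],[5,50,95]))
E
```

```text
t 18.67 pos [ 0.5226 -0.2198  0.1382] gap 0.0554 F [-0.7  0.1  1.2] rot [3.132e+00 2.380e-01 2.000e-03]
now-frame mm [ 0.3  0.  52.2] goal-frame mm [ 0.4  0.1 52.2] dr [ 0.001 -0.001  0.   ]
908 ((523.1187133789062, -220.1751708984375), (29.89014434814453, 7.741503715515137), 8.626773834228516) [0.09254227 0.09505983 0.09612135]
```

View pics/w12.png

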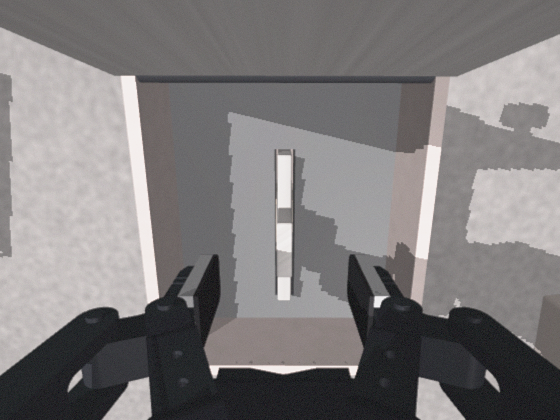

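The plate at (285,225) is centred between the fingers (tab at (0.5231, −0.2202)). Down the last 52 mm.

Emit:
play_rows --increments '[{"offset": [0.5, 0.4, 18], "dr": [0, 0, 0]}, {"offset": [0, 0, 18], "dr": [0, 0, 0]}, {"offset": [0, 0, 10], "dr": [0, 0, 0]}, {"offset": [0, 0, 0], "dr": [0, 0, 0]}]'

```text
t: 19.05
ee_pos: [0.5279, -0.2219, 0.102]
eef_rot: [3.126, 0.238, 0.019]
ft_force: [0.3, 1.1, 0.4]
finger_gap: 0.0556
```

```bash
python3 - <<'E'
from h import *
goal([.5231,-.2200,.086],8.7)
E
```

```text
t 19.05 pos [ 0.5279 -0.2219  0.102 ] gap 0.0556 F [0.3 1.1 0.4] rot [3.126 0.238 0.019]
now-frame mm [-4.6 -2.7 15.9] goal-frame mm [-4.4 -2.6 16. ] dr [ 0.007 -0.012  0.   ]
```

Emit:
play_rows --increments '[{"offset": [-4.6, -2.7, 8], "dr": [0.007, -0.012, 0]}, {"offset": [0, 0, 6], "dr": [0, 0, 0]}, {"offset": [0, 0, 0], "dr": [0, 0, 0]}]'

```text
t: 19.3
ee_pos: [0.5242, -0.2204, 0.0909]
eef_rot: [3.131, 0.239, 0.003]
ft_force: [0.5, -0.2, 0.0]
finger_gap: 0.0553
```

```bash
python3 - <<'E'
from h import *
goal([.5231,-.2200,.086],8.7)
E
```

```text
t 19.30 pos [ 0.5242 -0.2204  0.0909] gap 0.0553 F [ 0.5 -0.2  0. ] rot [3.131e+00 2.390e-01 3.000e-03]
now-frame mm [-1.  -0.5  4.9] goal-frame mm [-1.  -0.5  4.9] dr [ 0.002 -0.002  0.   ]
```

Emit:
play_rows --increments '[{"offset": [-1, -0.5, 4], "dr": [0.002, -0.002, 0]}]'

```text
t: 19.38
ee_pos: [0.5237, -0.2203, 0.088]
eef_rot: [3.132, 0.239, 0.002]
ft_force: [0.3, 0.3, -0.8]
finger_gap: 0.0555
```

Emit:
play_rows --increments '[{"offset": [0, 0, 0], "dr": [0, 0, 0]}, {"offset": [0, 0, 0], "dr": [0, 0, 0]}, {"offset": [0, 0, 0], "dr": [0, 0, 0]}, {"offset": [0, 0, 0], "dr": [0, 0, 0]}, {"offset": [0, 0, 0], "dr": [0, 0, 0]}, {"offset": [0, 0, 0], "dr": [0, 0, 0]}, {"offset": [0, 0, 0], "dr": [0, 0, 0]}]' --grip -1 --force 50

```text
t: 19.97
ee_pos: [0.5237, -0.2203, 0.0886]
eef_rot: [3.132, 0.239, 0.003]
ft_force: [0.5, 0.3, -0.5]
finger_gap: 0.0072
```

```bash
python3 - <<'E'
from h import *
goal([.5231,-.2200,.25],8.7)
E
```

```text
t 19.97 pos [ 0.5237 -0.2203  0.0886] gap 0.0072 F [ 0.5  0.3 -0.5] rot [3.132e+00 2.390e-01 3.000e-03]
now-frame mm [  -0.3   -0.3 -161.4] goal-frame mm [  -0.5   -0.4 -161.4] dr [ 0.001 -0.002  0.   ]
```

The plate is gripped (gap ≈ 7 mm). I'm lifting in small rows and watching the force.

Emit:
play_rows --increments '[{"offset": [0, 0, -8], "dr": [0, 0, 0]}, {"offset": [0, 0, -10], "dr": [0, 0, 0]}, {"offset": [0, 0, -10], "dr": [0, 0, 0]}]'

```text
t: 20.22
ee_pos: [0.5223, -0.2197, 0.1161]
eef_rot: [-3.131, -0.239, 0.004]
ft_force: [1.2, -0.2, -1.9]
finger_gap: 0.007
```

```bash
python3 - <<'E'
from h import *
goal([.5231,-.2200,.25],8.7)
E
```

```text
t 20.22 pos [ 0.5223 -0.2197  0.1161] gap 0.007 F [ 1.2 -0.2 -1.9] rot [-3.131 -0.239  0.004]
now-frame mm [   0.4    0.2 -133.9] goal-frame mm [   0.7    0.4 -133.9] dr [-0.002  0.002  0.   ]
```

Emit:
play_rows --increments '[{"offset": [0.6, 0, -12], "dr": [0, 0.002, 0]}, {"offset": [0, 0, -15], "dr": [0, 0, 0]}, {"offset": [0, 0, -15], "dr": [0, 0, 0]}, {"offset": [0, 0, -18], "dr": [0, 0, 0]}, {"offset": [0, 0, -20], "dr": [0, 0, 0]}, {"offset": [0, 0, -20], "dr": [0, 0, 0]}, {"offset": [0, 0, -15], "dr": [0, 0, 0]}, {"offset": [0, 0, 0], "dr": [0, 0, 0]}]'

```text
t: 20.88
ee_pos: [0.5234, -0.2199, 0.2491]
eef_rot: [3.13, 0.239, 0.015]
ft_force: [0.5, -1.2, -0.9]
finger_gap: 0.0071
```

```bash
python3 - <<'E'
from h import *
goal([.5195,.0585,.235],8.7)
im,d=snap('wrist','w13.png'); snap('scene','s13.png')
print([(n,np.round(q['position'],4),round(q['conf'],2)) for n in ['plate','flap_pull'] for q in ctrl.pinpoint('scene',n)])
E
```

```text
t 20.88 pos [ 0.5234 -0.2199  0.2491] gap 0.0071 F [ 0.5 -1.2 -0.9] rot [3.13  0.239 0.015]
now-frame mm [  38.2 -275.8   13.5] goal-frame mm [  38.2 -275.8   14.1] dr [ 0.003 -0.009  0.   ]
[('plate', array([ 0.5227, -0.2196,  0.166 ]), 0.87), ('plate', array([ 0.7494,  0.1276, -0.0047]), 0.37), ('flap_pull', array([ 0.6501, -0.2019,  0.2363]), 0.82), ('flap_pull', array([ 0.5351, -0.2173, -0.0053]), 0.39)]
```

View pics/s13.png

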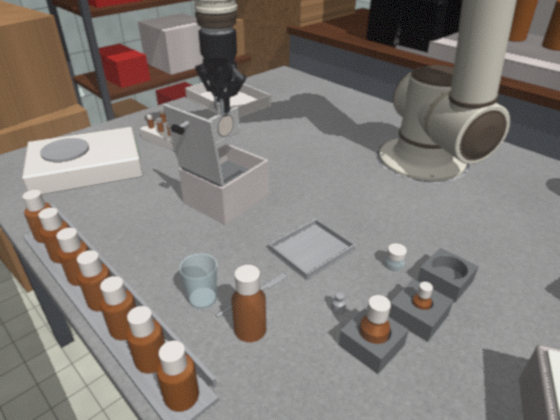

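View pics/w13.png

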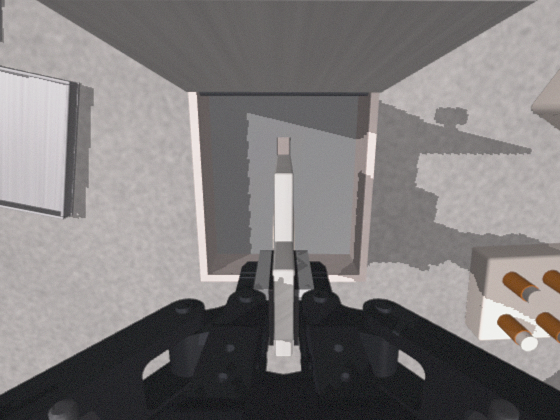

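The plate is out, upright, with its foot at about 0.166 m (scene view at (228,125)), and the flap is still open. I'm moving to the tray, with a small turn to stay off joint 6's limit.

Emit:
play_rows --increments '[{"offset": [0, 0, 0], "dr": [0.003, -0.009, -0.05]}, {"offset": [0, 0, 0], "dr": [0, 0, -0.05]}, {"offset": [3, -12, 0], "dr": [0, 0, 0]}, {"offset": [6, -22, 0], "dr": [0, 0, 0]}, {"offset": [8, -30, 0], "dr": [0, 0, 0]}, {"offset": [8, -30, 0], "dr": [0, 0, 0]}, {"offset": [8, -30, 0], "dr": [0, 0, 0]}, {"offset": [8, -30, 0], "dr": [0, 0, 0]}]'

```text
t: 21.75
ee_pos: [0.5196, -0.0561, 0.2327]
eef_rot: [-3.11, -0.377, 0.034]
ft_force: [1.1, 0.3, -1.4]
finger_gap: 0.0068
```

```bash
python3 - <<'E'
from h import *
goal([.5195,.0585,.24],14)
E
```

```text
t 21.75 pos [ 0.5196 -0.0561  0.2327] gap 0.0068 F [ 1.1  0.3 -1.4] rot [-3.11  -0.377  0.034]
now-frame mm [  27.2 -111.4   -6.6] goal-frame mm [  27.6 -111.2   -7.3] dr [-0.012  0.02  -0.003]
```

Emit:
play_rows --increments '[{"offset": [7, -28, -3], "dr": [-0.012, 0.02, 0]}, {"offset": [7, -28, -3], "dr": [0, 0, 0]}, {"offset": [6, -24, -2], "dr": [0, 0, 0]}, {"offset": [4, -16, 0], "dr": [0, 0, 0]}, {"offset": [2, -8, 0], "dr": [0, 0, 0]}, {"offset": [0, 0, 0], "dr": [0, 0, 0]}]'

```text
t: 22.25
ee_pos: [0.5149, 0.0647, 0.2346]
eef_rot: [-3.117, -0.377, 0.014]
ft_force: [0.1, -0.3, -1.4]
finger_gap: 0.0072
```

```bash
python3 - <<'E'
from h import *
goal([.5195,.0585,.24],14)
E
```

```text
t 22.25 pos [0.5149 0.0647 0.2346] gap 0.0072 F [ 0.1 -0.3 -1.4] rot [-3.117 -0.377  0.014]
now-frame mm [ 3.   7.1 -5.5] goal-frame mm [ 3.   7.1 -5.4] dr [-0.003  0.009 -0.003]
```

Emit:
play_rows --increments '[{"offset": [3, 6, -6], "dr": [0, 0.009, 0]}, {"offset": [0, 0, 0], "dr": [0, 0, 0]}, {"offset": [0, 0, 0], "dr": [0, 0, 0]}, {"offset": [0, 0, 0], "dr": [0, 0, 0]}, {"offset": [0, 0, 0], "dr": [0, 0, 0]}]'

```text
t: 22.67
ee_pos: [0.5193, 0.0561, 0.2397]
eef_rot: [-3.117, -0.371, 0.002]
ft_force: [-0.0, 0.2, -0.5]
finger_gap: 0.0075
```

```bash
python3 - <<'E'
from h import *
goal([.5195,.0585,.24],14)
print(ctrl.get_obs()['joint_vel'].round(3))
for c in ['scene','top']:
    snap(c,c+'14.png')
    print(c,[(n,np.round(q['position'],4),round(q['conf'],2)) for n in ['plate','tray','flap_pull','bottle','holder_medium','jar','weight','small_bottle','large_bottle','beaker','spatula'] for q in ctrl.pinpoint(c,n)[:1]])
E
```

```text
t 22.67 pos [0.5193 0.0561 0.2397] gap 0.0075 F [-0.   0.2 -0.5] rot [-3.117e+00 -3.710e-01  2.000e-03]
now-frame mm [ 0.7 -2.3 -0.3] goal-frame mm [ 0.7 -2.3 -0.3] dr [-0.003  0.001 -0.007]
[-0.018 -0.002  0.002 -0.002 -0.001 -0.003]
scene [('plate', array([0.5204, 0.0606, 0.1574]), 0.75), ('tray', array([ 0.5161,  0.0572, -0.0018]), 0.76), ('flap_pull', array([ 0.6495, -0.2023,  0.2336]), 0.85), ('bottle', array([0.6258, 0.2933, 0.0126]), 0.82), ('holder_medium', array([0.6235, 0.2934, 0.0018]), 0.66), ('jar', array([0.43  , 0.2046, 0.002 ]), 0.77), ('weight', array([ 0.604 ,  0.206 , -0.0013]), 0.52), ('small_bottle', array([0.5153, 0.3159, 0.0071]), 0.71), ('large_bottle', array([ 0.7524,  0.1258, -0.0031]), 0.66), ('beaker', array([0.7731, 0.0104, 0.0008]), 0.65), ('spatula', array([ 0.6962,  0.0675, -0.0025]), 0.46)]
top [('tray', array([0.4282, 0.2071, 0.0046]), 0.33), ('flap_pull', array([ 0.6517, -0.2048,  0.2362]), 0.59), ('bottle', array([0.624 , 0.2961, 0.0119]), 0.64), ('holder_medium', array([6.230e-01, 2.953e-01, 1.000e-04]), 0.82), ('jar', array([0.4283, 0.2091, 0.0054]), 0.69), ('weight', array([ 0.654 , -0.2002,  0.233 ]), 0.75), ('small_bottle', array([0.5148, 0.3179, 0.0086]), 0.6), ('large_bottle', array([ 0.6214,  0.2979, -0.0027]), 0.48), ('beaker', array([0.6233, 0.2931, 0.0132]), 0.49)]
```

View pics/scene14.png

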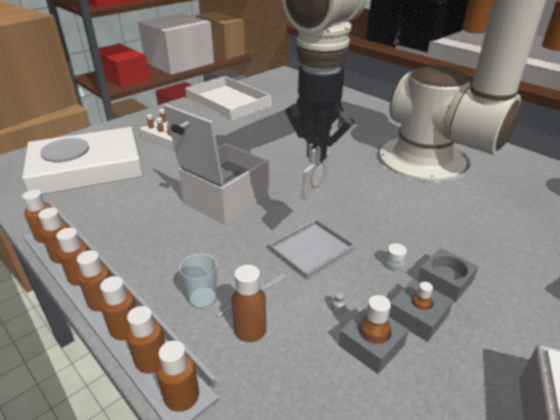

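The scene view shows the plate upright over the tray at (315,178), the flap leaning back at about 96°, and the bottle in the medium holder at (376,322). Handing in.

```bash
python3 - <<'E'
from h import *
print(ctrl.close_job())
o=ctrl.get_obs(); print(o['t'],o['ee_pos'],o['finger_gap'])
E
```

```text
the job is handed in; nothing more can be done
None
the job is handed in; nothing more can be done
```

I carried out all three steps and handed the job in at about 23 s of the 72 s, still holding the plate over the tray. The hand-in gave no verdict, so the results below are my own last checks.

- **Bottle:** it stands upright in the medium holder and has been let go. Its foot reads about 11–13 mm above the bench, and it is about 1–2 mm from the holder's centre.
- **Flap:** I swung it open by pinching the pull and left it at about 96° (about 1.67 rad).
- **Plate:** I drew it straight up by its tab. It hangs upright over the tray with its foot at about 0.15–0.157 m and 3–5 mm from the tray's centre. The arm was almost still.
- **Bystanders:** in the last scene-camera picture all six were within about 5 mm of where they started.

**What disagreed:** in the last top-camera picture the network gave wrong matches for the weight, large bottle, beaker and tray, and did not report the plate or spatula. I went by the scene camera for those.

**On the way:** joint 6 reached the end of its range while I was carrying the bottle. The tool tilted by roughly 3°, so I turned it to another heading before placing the bottle.

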